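# Hang the medium cup in the brush-washing tank

## Task

Slide the brush-washing tank's cover fully open, away from the notched end, then hang the small medium cup inside the tank by its own hook, with the strap seated down in the notch of the end wall's rim and the hook's tongue outside. Keep the cup upright all the way so that it would not spill, leave the cover open, and do not disturb the square jar, the plain tin or the paint tube.

Things in the scene. Friction and masses are not known exactly. Their poses are not given: they have to be found in the camera images.
- tank: Aluminium brush-washing tank, a box fixed to the table: 200 long (its x) x 110 wide (y; 120 over the guide rails) x 95 mm high, walls 5, inner floor 8 mm above the table, inside 190 x 100. Guide rails on the long sides rise to 103 mm. Origin: centre of the underside; z up. The end wall at its -x end (nearer the robot) has the rim notch.
- tank_notch (a point): Middle of the bottom of the rim notch, centred in the 5 mm thickness of the -x end wall, 97.5 mm from the tank's origin towards its -x and 87 mm above the table. The notch is 36 mm wide (tank y) and 8 mm deep below the rim. Axes are the tank's: +x points into the tank.
- cover (a joint): Sliding cover of the tank, a flat 3 mm dark steel plate 200 x 104 mm whose top is 99.5 mm above the table: 0 m closed, 0.13 m fully open at its stop. It moves along the tank's +x, away from the notched end, and then overhangs the far end; it stays where it is left and slides with about 1.5 N plus a light damping of 6 N per m/s.
- cover_lip (a point): On the outer (-x) face of the cover's upstanding lip, the middle of its height. The lip stands along the cover's -x edge: 4 mm thick, with a 6 mm round bead along its top, 80 mm wide (tank y), rising from the cover plate (99.5 mm) to 126 mm above the table. Pushing this face towards the tank's +x opens the cover. Axes are the tank's.
- cup: Loose cup, about 0.1 kg: round open tin, 60 mm diameter x 33 high, with a strap hook and a square grip on top, 112 mm high in all; starts standing upright. Origin: centre of the tin's underside, z up, hook on its -x side: strap 20 mm wide (y), 3 thick, x = -31 to -34 mm; bridge at 70 to 73 mm height; tongue at x = -47 to -50 mm down to 52 mm. Free gap strap to tongue 13 mm.
- cup_hook (a point): Middle of the underside of the hook's bridge: cup x = -40.5 mm, 70 mm above the cup's underside. Hung, this point lies on the notch's bottom and the cup's +x points into the tank as the tank's +x does (it may lean up to about 0.2 rad, the bottom of the tin towards the end wall).
- cup_grip (a point): Centre of the dark wooden grip block on the hook: 16 x 16 mm in plan (faces square to the cup's x and y), 30 mm high, from 82 to 112 mm above the cup's underside; cup x = -40.5 mm, 97 mm above the underside. Can be taken from above across either pair of faces.
- square_jar: Bystander: square glass jar with a black lid, 79 x 79 x 114 mm high, loose. Origin: centre of the underside. It stands near the cup and may be in the way of the fingers.
- plain_tin: Bystander: small round tin without hook, 50 mm diameter x 21 mm high, loose. Origin: centre of the underside.
- small_tube: Bystander: paint tube lying flat, 46 x 150 x 28 mm, loose. Origin: centre of the underside, length along its y.
There are look-alikes about, which are no part of the job. Leave any blue look-alike of the cup alone.

How it is judged (in metres and radians):
On the way:
1. the cover is slid fully open (within 15 mm of its stop) (value of joint cover above 0.115 m), for 0.2 s.
At the end, for the whole second after the job is handed in: The cover is open to within 15 mm of its stop; the cup hangs at rest inside the tank with its hook's bridge on the bottom of the rim notch (hook point within 11 mm across the wall, 13 mm along it and 5 mm in height of the notch point), the tin on the inner side, leaning less than 0.3 rad (value of joint cover above 0.115 m and x of cup_hook in the frame of tank_notch between -0.011 and 0.011 m and y of cup_hook in the frame of tank_notch between -0.013 and 0.013 m and z of cup_hook in the frame of tank_notch between -0.005 and 0.005 m and x of cup in the frame of tank_notch above 0.015 m and angle between cup's own z axis and vertical below 0.3 rad and linear speed of cup below 0.02 m/s and contact force between cup and tank above 0.2 N); the robot touches nothing.
It fails at once if the cup is tilted by more than 0.6 rad (angle between cup's own z axis and vertical above 0.6 rad).
It fails at once if the square jar is moved by more than 20 mm or tipped (distance of square_jar from where it was at the start of the episode above 0.02 m or angle between square_jar's own z axis and vertical above 0.3 rad).
It fails at once if the plain tin is moved by more than 20 mm or tipped (distance of plain_tin from where it was at the start of the episode above 0.02 m or angle between plain_tin's own z axis and vertical above 0.3 rad).
It fails at once if the paint tube is moved by more than 20 mm (distance of small_tube from where it was at the start of the episode above 0.02 m).
It also fails if it takes over 61 s, if anything falls off the work surface, if the arm or the gripper's body presses on something with over 40 N, if the wrist force passes 120 N, or if a joint passes its speed limit or range.

## Robot

A 6-joint arm with a two-finger parallel gripper is mounted at the origin on a cart in front of the work surface, level with it; the furniture and walls round the work are solid. World frame = base frame: x ahead of the robot, y to its left, z up, the work surface at z = 0. Lengths are in m, angles in degrees, forces in N, time in s.
With the tool pointing down it reaches from about 0.35 to 0.975 m from the base axis. Payload 17.4 kg.
Tool frame: the origin (TCP) lies at the very end of the fingers, on their centre line; the grasp point (between the pads) lies 19 mm behind it; z points along the fingers, y is the direction in which the jaws open and shut (so a half turn about z gives the same grasp; the last joint's range is limited). The gripper opens to 85 mm and grips with 20 to 120 N. Pads are 22 mm wide; open, the fingers measure 114 mm over their backs; the gripper's body (76 mm by 85 mm) begins 54 mm behind the grasp point. The pads swing forward as they close: fully open they stand 13 mm farther back than shut.
Start: joints at [-75.734, 6.646, 82.598, -0, 90.757, -2.166], TCP at [0.191, -0.647, 0.231] pointing down, gripper open.
Joint ranges: [-162.19, 162.19], [-47.58, 125.68], [4.15, 143.07], [-65.23, 245.23], [0.69, 171.88], [-170.13, 170.13]. Speed limits (degrees/s): [108.29, 108.29, 127.2, 180, 180, 180].

## Interface

Orientations are given as a 3x3 rotation matrix whose columns are the frame's x, y, z axes.
In Python, from rig import arm gives the robot as it stands.
- The arm moves only by the tool servo_tool, never from a script. Its arguments are lists of equal length, an entry for each row: "xyz": the shift along the tool's x, y, z as a fraction of full scale, a list of three; "twist": the turn, a rotation vector about the tool's x, y, z as a fraction of full scale, a list of three; "claw": the opening, from 0 (shut) to 1 (fully open). A call has exactly 10 rows; each row shifts and turns the commanded pose from where the row before left it, along the tool's axes as they then stand; what a row does not reach is not made up. Full scale, the value 1, is 0.12 m for a shift and 90 degrees for a turn. A row lasts 1/12 s, in which the tool goes at most 41.7 mm and 7.16 degrees, less where a joint would pass 70% of its speed; a pose out of reach is approached as far as the arm can. A call with a number of a shift or a turn outside -1 to 1 is refused whole. A call with a gripper value outside its range is refused whole. The fingers move at their own pace and stop on an object; "force" is the grip in N (left out, the last holds). Time passes only in rows, so rows that do not move let the fingers close, or fill a call up. It gives the time, the measured TCP pose, the force and the opening at its end, in the units of the state.
- arm.get_state(): the state, without advancing time (a new reading comes with each control period).
- arm.snapshot(name): name is "side" or "top" or "wrist"; returns (picture, depth): 420x560x3 uint8, blue, green, red; 420x560 float32, m along the optical axis (not along the pixel's ray), 0 where there is no reading.
- arm.get_calibration(name): a dict with "fovy" (degrees; the focal length in pixels is half the picture's height over the tangent of half this angle, whatever the lens; pixels are square), "cx", "cy" (the principal point, pixels), "R" (3x3) and "t" (3): a world point X has camera coordinates R X + t. Camera axes: x right, y down, z forward; pixel columns grow to the right and rows downward; lengths in m; the calibration is good to about 2 mm. A picture is of the moment at which its call begins: read the wrist's pose just before it. get_calibration takes no time and is no camera call; for the wrist camera it gives the pose at the moment of the call.
- arm.finish_job(): hands the job in, once; it reports no verdict.
Trained networks look in the newest picture that a camera, given by its name, has taken for a name from the list of things; names that differ only in an ending like _2 or _b are one class to them, and where a whole thing is asked for, a point or a joint stands for the part that bears it (a point fixed in the world has none). Each returns a list of dicts, best first, with "score" (0 to 1); they miss things now and then, are a little off and sometimes report something else, mostly with a low value. They report only what shows in the picture. A call takes as long as a camera call. They do not tell look-alikes from the thing itself.
- arm.recognise(label, camera): "position" ([x, y, z] in m, in the coordinates of the camera as it stood for that picture, good to about 4 mm: the middle of the surface that is visible of it).
- arm.place_of(label, camera): "position" ([x, y, z] in m, in the coordinates of the camera as it stood for that picture, good to about 4 mm: a listed point, or the origin of a listed thing).
The state is a dict: "time": time; "q": joint angles; "dq": joint speeds; "tau": joint torques, N m; "tool_pos": TCP position; "eef_rot": TCP orientation; "ft_force": force on the tool from outside, world axes, zero at the start; "torque": the same for the moment, N m; "width": opening from 0.0 (shut) to 1.0 (fully open).
Only numpy, scipy, OpenCV 4.12 (cv2) and the standard library are available. Lean on these libraries where they do the work, as an engineer would, in place of code of your own. Each camera call takes 0.05 s, during which the arm holds its last target. There are 200 camera calls.

## Working session

There is one attempt and no reset: what is moved stays moved. The work goes in short steps, Python scripts to look and compute and a tool call to move; the robot and the scene stay as the last step left them, time stands still between calls to the robot, and variables do not carry over. Pictures are saved under pics/ and viewed, about 8 in all and at most 12, crops included, and the job is handed in when it is done.

Besides the shell and the picture viewer there is one more tool, called as name(argument=value, ...), one argument or row to a line, values as JSON. servo_tool: Moves the arm, as the interface text tells. Shift numbers are shares of 0.12 m and turn numbers shares of 90 degrees, none past 1 either way. Its arguments: {"type":"object","properties":{"xyz":{"type":"array","items":{"type":"array","items":{"type":"number"}}},"twist":{"type":"array","items":{"type":"array","items":{"type":"number"}}},"claw":{"type":"array","items":{"type":"number"}},"force":{"type":"number"}},"required":["xyz","twist","claw"]}

```bash
mkdir -p pics
cat > h.py <<'E'
import numpy as np, cv2
from rig import arm
def cal(n):
    c=arm.get_calibration(n); f=210/np.tan(np.radians(c["fovy"]/2)); return c,f
def toworld(c,p): return np.array(c["R"]).T@(np.array(p)-np.array(c["t"]))
def proj(c,f,X):
    p=np.array(c["R"])@np.array(X)+np.array(c["t"]); return p[0]/p[2]*f+c["cx"],p[1]/p[2]*f+c["cy"]
def cloud(c,f,d):
    v,u=np.mgrid[:420,:560]
    P=np.stack([(u-c["cx"])/f*d,(v-c["cy"])/f*d,d],-1)
    return (P-np.array(c["t"]))@np.array(c["R"])
def look(n,labels=(),kinds=("place_of",)):
    c,f=cal(n); im,d=arm.snapshot(n)
    for l in labels:
        for k in kinds:
            for r in getattr(arm,k)(l,n)[:4]:
                X=toworld(c,r["position"]); u=proj(c,f,X)
                print(n,k,l,round(r["score"],2),X.round(4),np.round(u))
    return c,f,im,d
E
python3 - <<'E'
from h import *
L=["cup","cup_grip","tank","tank_notch","cover_lip","square_jar","plain_tin","small_tube"]
for n in("top","side"):
    c,f,im,d=look(n,L); cv2.imwrite(f"pics/{n}1.png",im)
    np.savez(n+"1",P=cloud(c,f,d),im=im)
print(arm.get_state()["time"],arm.get_state()["eef_rot"])
E
```

```text
top place_of cup 0.95 [ 0.4329 -0.1696  0.0012] [212. 204.]
top place_of cup 0.62 [ 0.449  -0.6048 -0.0009] [387. 192.]
top place_of cup 0.3 [ 0.4424 -0.3724  0.1108] [293. 194.]
top place_of cup_grip 0.9 [ 0.4003 -0.1516  0.1013] [194. 216.]
top place_of cup_grip 0.71 [ 0.4371 -0.5661  0.0997] [381. 194.]
top place_of tank 0.72 [ 0.4448 -0.3725  0.1116] [293. 193.]
top place_of tank 0.71 [ 0.4368 -0.1695  0.0011] [211. 202.]
top place_of tank 0.56 [ 0.5388 -0.4004  0.0019] [303. 159.]
top place_of tank_notch 0.84 [ 0.4405 -0.3715  0.0862] [292. 195.]
top place_of cover_lip 0.76 [ 0.4445 -0.3719  0.1085] [293. 193.]
top place_of square_jar 0.74 [ 0.4457 -0.4741  0.0041] [334. 195.]
top place_of plain_tin 0.79 [ 0.337  -0.4116 -0.0012] [310. 240.]
top place_of plain_tin 0.27 [ 0.4429 -0.3749  0.1111] [294. 193.]
top place_of small_tube 0.77 [ 0.4451 -0.475   0.0051] [335. 195.]
side place_of cup 0.74 [ 0.4348 -0.1722  0.0026] [263. 203.]
side place_of cup 0.68 [ 0.4476 -0.6091 -0.0011] [330. 326.]
side place_of cup_grip 0.9 [ 0.4389 -0.5674  0.0959] [321. 279.]
side place_of cup_grip 0.82 [ 0.3992 -0.1492  0.0988] [247. 170.]
side place_of tank 0.79 [ 0.5355 -0.4022 -0.    ] [332. 252.]
side place_of tank_notch 0.62 [ 0.4434 -0.368   0.0862] [291. 222.]
side place_of cover_lip 0.57 [ 0.443  -0.3708  0.1092] [291. 215.]
side place_of square_jar 0.67 [ 0.5358 -0.1431 -0.0007] [296. 191.]
side place_of plain_tin 0.61 [ 0.3328 -0.4091  0.    ] [249. 272.]
side place_of small_tube 0.96 [ 0.446  -0.4723 -0.0041] [306. 282.]
0.9 [[ 9.59153736e-01  2.82885332e-01 -1.66265694e-05]
 [ 2.82885332e-01 -9.59153736e-01 -1.78471482e-06]
 [-1.64523058e-05 -2.99159674e-06 -1.00000000e+00]]
```

View pics/top1.png

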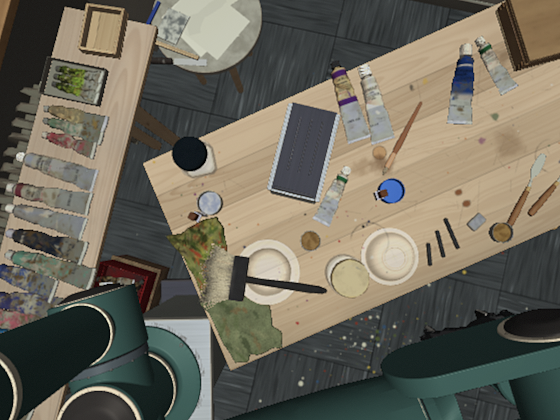

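View pics/side1.png

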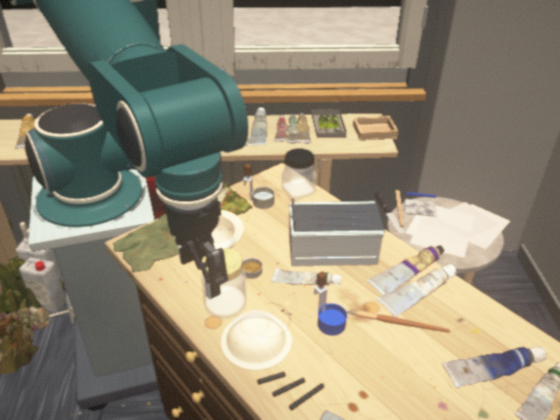

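Run:
```python
from h import *
for n in("top","side"):
    D=np.load(n+"1.npz");P=D["P"];x,y,z=P[...,0],P[...,1],P[...,2]
    m=(np.hypot(x-.537,y+.401)<.14)&(z>.088)&(z<.135)
    (cx,cy),s,a=cv2.minAreaRect(P[m][:,:2].astype(np.float32)*1000)
    print(n,"tankrect",cx,cy,s,a,m.sum())
    l=m&(z>.112); q=P[l]; 
    if len(q)>5: print("lip",np.median(q,0),cv2.minAreaRect(q[:,:2].astype(np.float32)*1000),len(q))
    m=(np.hypot(x-.433,y+.17)<.06)&(z>.008); q=P[m]
    g=q[q[:,2]>.09]; print("grip",len(g),g.mean(0) if len(g) else 0, g[:,2].max() if len(g) else 0)
    r=q[(q[:,2]>.02)&(q[:,2]<.045)]; print("tin",len(r),cv2.minEnclosingCircle(r[:,:2].astype(np.float32)*1000))
    m=(np.hypot(x-.536,y+.143)<.07)&(z>.105); print("jar",cv2.minAreaRect(P[m][:,:2].astype(np.float32)*1000))
```

```text
top tankrect 537.179443359375 -397.81549072265625 (120.1147232055664, 204.6031494140625) 74.29975891113281 4882
lip [ 0.44437713 -0.37281186  0.12646112] ((444.6843566894531, -372.6180114746094), (83.68135833740234, 5.941280364990234), 74.51346588134766) 110
grip 66 [ 0.39920503 -0.14931792  0.10926623] 0.11496745711799163
tin 142 ((432.1904602050781, -167.66671752929688), 31.256738662719727)
jar ((539.2957763671875, -143.4275665283203), (75.18193054199219, 75.33650207519531), 43.33033752441406)
side tankrect 539.788330078125 -398.6323547363281 (128.28594970703125, 204.8344268798828) 74.21381378173828 3286
lip [ 0.44498864 -0.38128705  0.12526031] ((446.7935791015625, -373.3782653808594), (84.18519592285156, 6.04963493347168), 74.40289306640625) 72
grip 68 [ 0.40089158 -0.15319843  0.10429977] 0.11436425121988247
tin 220 ((421.3662109375, -163.59071350097656), 45.21902084350586)
jar ((542.0684204101562, -145.03240966796875), (75.32500457763672, 75.29379272460938), 59.99562454223633)
```

servo_tool(
  xyz=[
    [0.24,-0.178,0],
    [0.24,-0.178,0],
    [0.24,-0.178,0],
    [0.24,-0.178,0],
    [0.24,-0.178,0],
    [0.24,-0.178,0],
    [0.24,-0.178,0],
    [0.24,-0.178,0],
    [0.24,-0.178,0],
    [0.24,-0.178,0],
  ],
  twist=[
    [0,0,0],
    [0,0,0],
    [0,0,0],
    [0,0,0],
    [0,0,0],
    [0,0,0],
    [0,0,0],
    [0,0,0],
    [0,0,0],
    [0,0,0],
  ],
  claw=[0,0,0,0,0,0,0,0,0,0],
)

```text
time: 1.73
tool_pos: [0.4075, -0.3595, 0.2315]
eef_rot: [[0.959, 0.283, 0.0], [0.283, -0.959, -0.0], [0.0, 0.0, -1.0]]
ft_force: [0.4, -0.5, -0.3]
width: 0.001
```

servo_tool(
  xyz=[
    [0,0,0],
    [0,0,0],
    [0,0,0],
    [0,0,0],
    [0,0,0],
    [0,0,0],
    [0,0,0],
    [0,0,0],
    [0,0,0],
    [0,0,0],
  ],
  twist=[
    [0,0,0.071],
    [0,0,0.071],
    [0,0,0.071],
    [0,0,0.071],
    [0,0,0.071],
    [0,0,0],
    [0,0,0],
    [0,0,0],
    [0,0,0],
    [0,0,0],
  ],
  claw=[0,0,0,0,0,0,0,0,0,0],
)

```text
time: 2.57
tool_pos: [0.4067, -0.3611, 0.2313]
eef_rot: [[0.964, -0.266, 0.0], [-0.266, -0.964, -0.0], [0.0, 0.0, -1.0]]
ft_force: [0.4, 0.1, 0.2]
width: 0.003
```

servo_tool(
  xyz=[
    [0,0,0.13],
    [0,0,0.13],
    [0,0,0.13],
    [0,0,0.13],
    [0,0,0.13],
    [0,0,0.13],
    [0,0,0.13],
    [0,0,0.12],
    [0,0,0],
    [0,0,0],
  ],
  twist=[
    [0,0,0],
    [0,0,0],
    [0,0,0],
    [0,0,0],
    [0,0,0],
    [0,0,0],
    [0,0,0],
    [0,0,0],
    [0,0,0],
    [0,0,0],
  ],
  claw=[0,0,0,0,0,0,0,0,0,0],
)

```text
time: 3.4
tool_pos: [0.4066, -0.3609, 0.1075]
eef_rot: [[0.964, -0.267, -0.001], [-0.267, -0.964, 0.001], [-0.001, -0.001, -1.0]]
ft_force: [-0.3, -0.7, 0.8]
width: 0.001
```

servo_tool(
  xyz=[
    [0.1,0,0],
    [0.1,0,0],
    [0.1,0,0],
    [0.1,0,0],
    [0.1,0,0],
    [0.1,0,0],
    [0.1,0,0],
    [0.1,0,0],
    [0.1,0,0],
    [0.1,0,0],
  ],
  twist=[
    [0,0,0],
    [0,0,0],
    [0,0,0],
    [0,0,0],
    [0,0,0],
    [0,0,0],
    [0,0,0],
    [0,0,0],
    [0,0,0],
    [0,0,0],
  ],
  claw=[0,0,0,0,0,0,0,0,0,0],
)

```text
time: 4.23
tool_pos: [0.5236, -0.3935, 0.1075]
eef_rot: [[0.964, -0.267, -0.0], [-0.267, -0.964, 0.0], [-0.0, -0.0, -1.0]]
ft_force: [-2.9, -0.3, 1.0]
width: 0.004
```

servo_tool(
  xyz=[
    [0.04,0,0],
    [0.04,0,0],
    [0.04,0,0],
    [0.04,0,0],
    [0.03,0,0],
    [0.03,0,0],
    [0.02,0,0],
    [0.01,0,0],
    [0,0,0],
    [0,0,0],
  ],
  twist=[
    [0,0,0],
    [0,0,0],
    [0,0,0],
    [0,0,0],
    [0,0,0],
    [0,0,0],
    [0,0,0],
    [0,0,0],
    [0,0,0],
    [0,0,0],
  ],
  claw=[0,0,0,0,0,0,0,0,0,0],
)

```text
time: 5.07
tool_pos: [0.5514, -0.4013, 0.1079]
eef_rot: [[0.964, -0.268, 0.0], [-0.268, -0.964, -0.0], [0.001, 0.0, -1.0]]
ft_force: [-0.5, -0.2, -0.7]
width: 0.002
```

Run:
```python
from h import *
c,f,im,d=look("side"); P=cloud(c,f,d);x,y,z=P[...,0]-.5375,P[...,1]+.398,P[...,2]
a=np.radians(-15.6);X=x*np.cos(a)+y*np.sin(a);Y=-x*np.sin(a)+y*np.cos(a)
m=(abs(Y)<.06)&(z>.094)&(z<.104)&(X>-.12)&(X<.3);print(np.percentile(X[m],[0,1,50,99,100]))
m=(abs(Y)<.06)&(abs(Y)>.02)&(z>.11)&(z<.13)&(X>-.12)&(X<.1);print(np.percentile(X[m],[0,5,50,95,100]),m.sum())
cv2.imwrite("pics/side2.png",im)
```

```text
[-0.10001099 -0.09603284  0.11163241  0.22622025  0.23015838]
[0.02805552 0.02832515 0.03003311 0.03307828 0.03360339] 38
```

servo_tool(
  xyz=[
    [0.01,0,0],
    [0.01,0,0],
    [0.01,0,0],
    [0.01,0,0],
    [0,0,0],
    [0,0,0],
    [0,0,0],
    [0,0,0],
    [0,0,0],
    [0,0,0],
  ],
  twist=[
    [0,0,0],
    [0,0,0],
    [0,0,0],
    [0,0,0],
    [0,0,0],
    [0,0,0],
    [0,0,0],
    [0,0,0],
    [0,0,0],
    [0,0,0],
  ],
  claw=[0,0,0,0,0,0,0,0,0,0],
)

```text
time: 5.95
tool_pos: [0.5531, -0.4019, 0.1078]
eef_rot: [[0.963, -0.268, -0.007], [-0.268, -0.963, 0.003], [-0.007, -0.001, -1.0]]
ft_force: [-30.2, 11.6, 13.1]
width: -0.001
```

servo_tool(
  xyz=[
    [-0.15,0,0],
    [-0.15,0,0],
    [0,0,-0.125],
    [0,0,-0.125],
    [0,0,-0.125],
    [0,0,-0.125],
    [0,0,-0.125],
    [0,0,-0.125],
    [0,0,-0.125],
    [0,0,-0.125],
  ],
  twist=[
    [0,0,0],
    [0,0,0],
    [0,0,0],
    [0,0,0],
    [0,0,0],
    [0,0,0],
    [0,0,0],
    [0,0,0],
    [0,0,0],
    [0,0,0],
  ],
  claw=[0,0,0,0,0,0,0,0,0,0],
)

```text
time: 6.78
tool_pos: [0.5214, -0.3929, 0.2293]
eef_rot: [[0.964, -0.267, 0.0], [-0.267, -0.964, -0.0], [0.0, 0.0, -1.0]]
ft_force: [-1.0, -0.4, 0.2]
width: 0.003
```

servo_tool(
  xyz=[
    [-0.186,-0.21,0],
    [-0.186,-0.21,0],
    [-0.186,-0.21,0],
    [-0.186,-0.21,0],
    [-0.186,-0.21,0],
    [-0.186,-0.21,0],
    [-0.186,-0.21,0],
    [-0.186,-0.21,0],
    [0,0,0],
    [0,0,0],
  ],
  twist=[
    [0,0,0],
    [0,0,0],
    [0,0,0],
    [0,0,0],
    [0,0,0],
    [0,0,0],
    [0,0,0],
    [0,0,0],
    [0,0,0.077],
    [0,0,0.077],
  ],
  claw=[0.6,0.6,0.6,0.6,0.6,0.6,0.6,0.6,0.6,0.6],
)

```text
time: 7.62
tool_pos: [0.4027, -0.1496, 0.2292]
eef_rot: [[0.87, -0.493, 0.002], [-0.493, -0.87, -0.001], [0.002, -0.0, -1.0]]
ft_force: [-0.5, 0.2, -0.9]
width: 0.602
```

Run:
```python
from h import *
print(arm.get_state()["tool_pos"],arm.get_state()["eef_rot"])
c,f,im,d=look("wrist",["cup","cup_grip"]); cv2.imwrite("pics/w1.png",im)
P=cloud(c,f,d);np.savez("w1",P=P,im=im)
q=P[(np.hypot(P[...,0]-.4,P[...,1]+.15)<.03)&(P[...,2]>.09)&(P[...,2]<.12)]
t=q[q[:,2]>.105]
for a in (q,t): print(len(a),a.mean(0),a[:,2].max(),cv2.minAreaRect(a[:,:2].astype(np.float32)*1000))
```

```text
[ 0.40272101 -0.14959325  0.22915878] [[ 8.69845738e-01 -4.93320178e-01  1.89546576e-03]
 [-4.93319647e-01 -8.69847763e-01 -7.70847048e-04]
 [ 2.02904105e-03 -2.64552478e-04 -9.99997907e-01]]
wrist place_of cup 0.55 [ 0.4354 -0.1682  0.0021] [275. 147.]
wrist place_of cup_grip 0.7 [ 0.3972 -0.1464  0.0995] [275. 209.]
400 [ 0.39990214 -0.15069265  0.10794279] 0.11290099806935128 ((398.404052734375, -149.77354431152344), (15.59912109375, 15.311725616455078), 58.334739685058594)
318 [ 0.39876121 -0.15003469  0.11062006] 0.11290099806935128 ((398.18218994140625, -149.80406188964844), (14.831342697143555, 15.412368774414062), 60.24899673461914)
```

View pics/w1.png

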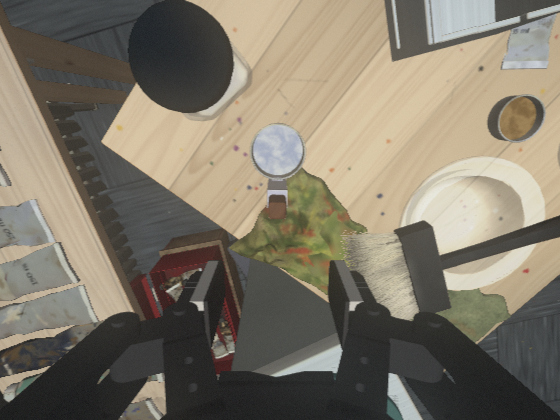

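servo_tool(
  xyz=[
    [-0.031,0.02,0],
    [0,0,0.136],
    [0,0,0.136],
    [0,0,0.136],
    [0,0,0.136],
    [0,0,0.136],
    [0,0,0.136],
    [0,0,0.136],
    [0,0,0.136],
    [0,0,0.136],
  ],
  twist=[
    [0,0,0],
    [0,0,0],
    [0,0,0],
    [0,0,0],
    [0,0,0],
    [0,0,0],
    [0,0,0],
    [0,0,0],
    [0,0,0],
    [0,0,0],
  ],
  claw=[0.6,0.6,0.6,0.6,0.6,0.6,0.6,0.6,0.6,0.6],
)

```text
time: 8.6
tool_pos: [0.3984, -0.1514, 0.0801]
eef_rot: [[0.873, -0.488, -0.0], [-0.488, -0.873, 0.0], [-0.0, 0.0, -1.0]]
ft_force: [1.1, -0.1, -0.2]
width: 0.599
```

servo_tool(
  xyz=[
    [0,0,0],
    [0,0,0],
    [0,0,0],
    [0,0,0],
    [0,0,0],
    [0,0,0],
    [0,0,0],
    [0,0,0],
    [0,0,0],
    [0,0,0],
  ],
  twist=[
    [0,0,0],
    [0,0,0],
    [0,0,0],
    [0,0,0],
    [0,0,0],
    [0,0,0],
    [0,0,0],
    [0,0,0],
    [0,0,0],
    [0,0,0],
  ],
  claw=[0.5,0.4,0.3,0.25,0.2,0.1,0.05,0,0,0],
  force=40,
)

```text
time: 9.43
tool_pos: [0.3992, -0.1512, 0.0819]
eef_rot: [[0.872, -0.49, 0.002], [-0.49, -0.872, -0.0], [0.002, -0.0, -1.0]]
ft_force: [-0.4, 0.2, 7.4]
width: 0.186
```

servo_tool(
  xyz=[
    [0,0,0],
    [0,0,-0.05],
    [0,0,-0.1],
    [0,0,-0.15],
    [0,0,-0.15],
    [0,0,-0.15],
    [0,0,-0.15],
    [0,0,-0.15],
    [0,0,-0.1],
    [0,0,-0.05],
  ],
  twist=[
    [0,0,0],
    [0,0,0],
    [0,0,0],
    [0,0,0],
    [0,0,0],
    [0,0,0],
    [0,0,0],
    [0,0,0],
    [0,0,0],
    [0,0,0],
  ],
  claw=[0,0,0,0,0,0,0,0,0,0],
)

```text
time: 10.27
tool_pos: [0.399, -0.1513, 0.2092]
eef_rot: [[0.871, -0.49, 0.002], [-0.49, -0.871, -0.001], [0.002, -0.0, -1.0]]
ft_force: [-0.5, -0.4, -1.4]
width: 0.178
```

Run:
```python
from h import *
s=arm.get_state();print(s["tool_pos"],s["ft_force"])
c,f,im,d=look("wrist",["cup","cup_grip","cup_hook"]); cv2.imwrite("pics/w2.png",im)
np.savez("w2",P=cloud(c,f,d),im=im)
```

```text
[ 0.39900289 -0.15129131  0.20918885] [-0.45282651 -0.43081696 -1.43986545]
wrist place_of cup 0.91 [ 0.4386 -0.1702  0.1286] [270. 162.]
wrist place_of cup_grip 0.63 [ 0.3923 -0.1524  0.2243] [283. 301.]
wrist place_of cup_hook 0.72 [ 0.3989 -0.1492  0.1977] [271. 265.]
wrist place_of cup_hook 0.16 [ 0.5392 -0.1459  0.0013] [202.  67.]
```

View pics/w2.png

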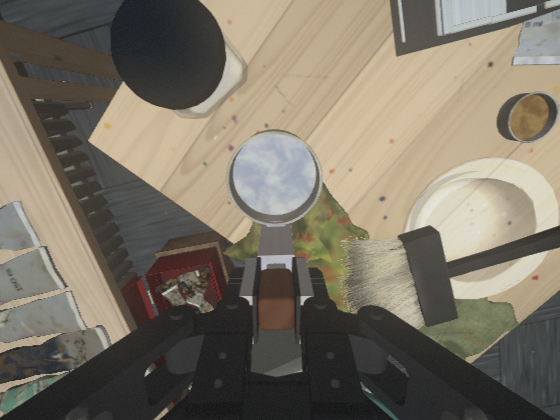

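servo_tool(
  xyz=[
    [0.061,0.071,-0.05],
    [0.098,0.113,-0.05],
    [0.135,0.156,-0.05],
    [0.159,0.184,-0.05],
    [0.159,0.184,0],
    [0.159,0.184,0],
    [0.159,0.184,0],
    [0.135,0.156,0],
    [0.098,0.113,0],
    [0.061,0.071,0],
  ],
  twist=[
    [0,0,0],
    [0,0,0],
    [0,0,0],
    [0,0,0],
    [0,0,0],
    [0,0,0],
    [0,0,0],
    [0,0,0],
    [0,0,0],
    [0,0,0],
  ],
  claw=[0,0,0,0,0,0,0,0,0,0],
)

```text
time: 11.3
tool_pos: [0.4431, -0.3735, 0.2296]
eef_rot: [[0.871, -0.492, -0.002], [-0.492, -0.871, 0.001], [-0.002, -0.0, -1.0]]
ft_force: [0.6, -0.0, -1.3]
width: 0.18
```

servo_tool(
  xyz=[
    [0,0,0],
    [0,0,0],
    [0,0,0],
    [0,0,0],
    [0,0,0],
    [0,0,0],
    [0,0,0],
    [0,0,0],
    [0,0,0],
    [0,0,0],
  ],
  twist=[
    [0,0,-0.02],
    [0,0,-0.03],
    [0,0,-0.03],
    [0,0,-0.03],
    [0,0,-0.02],
    [0,0,-0.02],
    [0,0,0],
    [0,0,0],
    [0,0,0],
    [0,0,0],
  ],
  claw=[0,0,0,0,0,0,0,0,0,0],
)

```text
time: 12.13
tool_pos: [0.4433, -0.3713, 0.2307]
eef_rot: [[0.962, -0.274, -0.0], [-0.274, -0.962, 0.0], [-0.0, -0.0, -1.0]]
ft_force: [1.0, 0.3, -1.7]
width: 0.181
```

Run:
```python
from h import *
s=arm.get_state();print(s["tool_pos"],s["eef_rot"],s["ft_force"])
a=np.radians(-15.6)
def loc(P):
    x,y=P[...,0]-.5375,P[...,1]+.398
    return np.stack([x*np.cos(a)+y*np.sin(a),-x*np.sin(a)+y*np.cos(a),P[...,2]],-1)
for n in("wrist","top","side"):
    c,f,im,d=look(n,["tank_notch","cup_hook","cup"]); cv2.imwrite(f"pics/{n}3.png",im)
    T=loc(cloud(c,f,d)); np.savez(n+"3",T=T,im=im); z=T[...,2]
    w=T[(abs(T[...,0]+.0975)<.012)&(abs(T[...,1])<.05)&(z>.08)&(z<.104)]
    r=w[(w[:,2]>.0925)&(w[:,2]<.098)]; print(n,"endwall",len(r),np.percentile(r[:,0],[2,50,98]) if len(r) else 0)
    if len(r): print(np.histogram(r[:,1],bins=np.arange(-.05,.051,.005))[0])
    R=T[(abs(T[...,0])<.1)&(abs(T[...,1])<.07)&(z>.1005)&(z<.106)]
    for sg in(-1,1):
        q=R[R[:,1]*sg>.04]; print("rail",sg,len(q),np.percentile(q[:,1],[2,50,98]) if len(q) else 0, np.polyfit(q[:,0],q[:,1],1) if len(q)>20 else 0)
```

```text
[ 0.44326721 -0.37126075  0.23073415] [[ 9.61655808e-01 -2.74259153e-01 -1.53697780e-04]
 [-2.74259140e-01 -9.61655819e-01  9.69042452e-05]
 [-1.74381241e-04 -5.10355092e-05 -9.99999983e-01]] [ 1.00944607  0.32618549 -1.70525339]
wrist place_of cup_hook 0.88 [ 0.4344 -0.5761  0.0682] [487. 143.]
wrist place_of cup_hook 0.63 [ 0.4388 -0.3708  0.216 ] [275. 268.]
wrist place_of cup 0.96 [ 0.4538 -0.6115  0.0022] [480. 111.]
wrist place_of cup 0.69 [ 0.4826 -0.3809  0.1507] [272. 166.]
wrist endwall 152 [-0.10249323 -0.09987472 -0.0869877 ]
[33 29 19  0  0  0  0  0  0  0  0  0  0  0  0  0  0  7 26 38]
rail -1 1931 [-0.06097937 -0.05590858 -0.05222867] [ 0.00173608 -0.05594993]
rail 1 1928 [0.04777849 0.05147258 0.05651406] [-0.00115411  0.05153544]
top place_of cup_hook 0.84 [ 0.4386 -0.5686  0.0695] [379. 194.]
top place_of cup 0.88 [ 4.501e-01 -6.082e-01  5.000e-04] [389. 192.]
top endwall 2 [-0.10072707 -0.09928322 -0.09783938]
[2 0 0 0 0 0 0 0 0 0 0 0 0 0 0 0 0 0 0 0]
rail -1 124 [-0.05943703 -0.05175851 -0.04146002] [ 0.09833991 -0.05908581]
rail 1 0 0 0
side place_of tank_notch 0.65 [ 0.4456 -0.3693  0.087 ] [292. 222.]
side place_of tank_notch 0.6 [ 0.4429 -0.3702  0.2198] [292. 173.]
side place_of cup_hook 0.87 [ 0.4434 -0.3716  0.2166] [293. 175.]
side place_of cup_hook 0.76 [ 0.4353 -0.5693  0.0727] [319. 288.]
side place_of cup_hook 0.33 [ 0.4398 -0.3683  0.0874] [289. 222.]
side place_of cup 0.82 [ 0.4484 -0.6089  0.0008] [330. 325.]
side place_of cup 0.77 [ 0.4809 -0.3815  0.1496] [310. 200.]
side endwall 33 [-0.09984596 -0.09744397 -0.09044878]
[0 2 3 1 2 2 0 0 0 0 0 0 0 4 4 2 3 1 4 5]
rail -1 340 [-0.06239758 -0.05593336 -0.04281907] [ 0.01832516 -0.055435  ]
rail 1 150 [0.04088394 0.05106031 0.05787338] [-0.01246642  0.05116957]
```

View pics/wrist3.png

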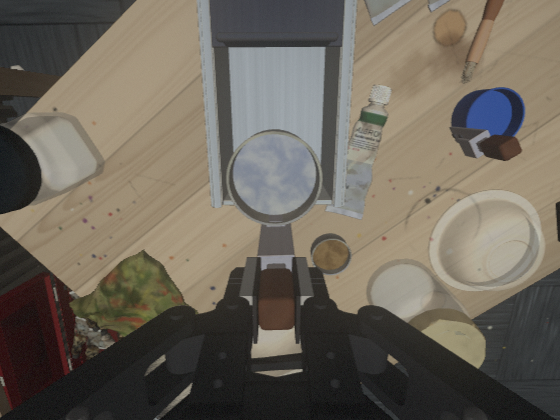

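servo_tool(
  xyz=[
    [0,0.02,0.04],
    [0,0,0.07],
    [0,0,0.1],
    [0,0,0.1],
    [0,0,0.1],
    [0,0,0.1],
    [0,0,0.1],
    [0,0,0.08],
    [0,0,0.07],
    [0,0,0.04],
  ],
  twist=[
    [0,0,0],
    [0,0,0],
    [0,0,0],
    [0,0,0],
    [0,0,0],
    [0,0,0],
    [0,0,0],
    [0,0,0],
    [0,0,0],
    [0,0,0],
  ],
  claw=[0,0,0,0,0,0,0,0,0,0],
)

```text
time: 13.57
tool_pos: [0.4425, -0.3734, 0.1334]
eef_rot: [[0.962, -0.274, -0.001], [-0.274, -0.962, 0.001], [-0.001, -0.0, -1.0]]
ft_force: [0.0, 0.1, -1.0]
width: 0.179
```

Run:
```python
from h import *
D=np.load("wrist3.npz");T=D["T"]
q=T[(np.hypot(T[...,0]+.057,T[...,1])<.05)&(T[...,2]>.176)&(T[...,2]<.190)&(T[...,0]>-.085)]
print("rim",len(q),np.median(q[:,2]),cv2.minEnclosingCircle(q[:,:2].astype(np.float32)*1000))
w=T[(abs(T[...,0]+.0975)<.015)&(abs(T[...,1])>.03)&(abs(T[...,1])<.048)&(T[...,2]>.06)&(T[...,2]<.1)]
for lo in np.arange(-.112,-.083,.002):
    s=w[(w[:,0]>=lo)&(w[:,0]<lo+.002)]; print(round(lo,3),len(s),np.percentile(s[:,2],[10,50,90]).round(4) if len(s) else "")
s=arm.get_state();print(s["tool_pos"],s["ft_force"])
c,f,im,d=look("side",["tank_notch","cup_hook","cup"])
cv2.imwrite("pics/side4.png",cv2.resize(im[150:280,230:400],None,fx=4.5,fy=4.5,interpolation=cv2.INTER_CUBIC))
```

```text
rim 871 0.18060406700006063 ((-61.24211883544922, 0.15117906033992767), 29.792322158813477)
-0.112 0 
-0.11 0 
-0.108 0 
-0.106 0 
-0.104 14 [0.0933 0.094  0.095 ]
-0.102 49 [0.0935 0.0941 0.0951]
-0.1 113 [0.0718 0.091  0.0947]
-0.098 35 [0.0678 0.0837 0.0918]
-0.096 10 [0.0673 0.0823 0.0918]
-0.094 11 [0.0733 0.0809 0.091 ]
-0.092 9 [0.0728 0.0786 0.0905]
-0.09 7 [0.0709 0.079  0.0898]
-0.088 11 [0.0709 0.0832 0.0901]
-0.086 11 [0.0698 0.0825 0.0935]
-0.084 7 [0.0707 0.0819 0.0895]
[ 0.44245496 -0.37335336  0.13340519] [ 0.01913164  0.1067303  -0.99114836]
side place_of tank_notch 0.55 [ 0.4416 -0.3685  0.0862] [290. 222.]
side place_of tank_notch 0.54 [ 0.3342 -0.4112  0.0019] [250. 272.]
side place_of cup_hook 0.81 [ 0.4389 -0.3728  0.1203] [290. 212.]
side place_of cup_hook 0.79 [ 0.4378 -0.5698  0.0752] [320. 287.]
side place_of cup 0.77 [ 0.4509 -0.6062  0.0011] [331. 324.]
side place_of cup 0.6 [ 0.4792 -0.383   0.0523] [307. 235.]
```

View pics/side4.png

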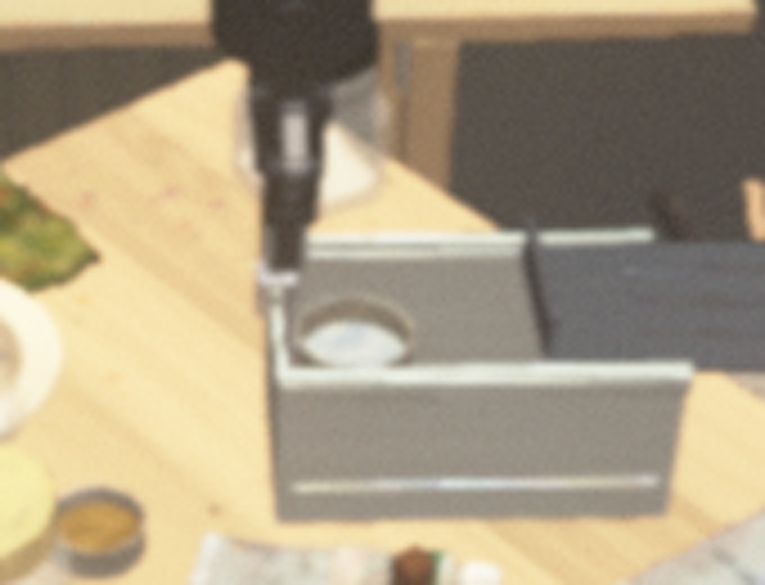

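servo_tool(
  xyz=[
    [0,0,0.03],
    [0,0,0.04],
    [0,0,0.04],
    [0,0,0.04],
    [0,0,0.04],
    [0,0,0.035],
    [0,0,0.03],
    [0,0,0.015],
    [0,0,0],
    [0,0,0],
  ],
  twist=[
    [0,0,0],
    [0,0,0],
    [0,0,0],
    [0,0,0],
    [0,0,0],
    [0,0,0],
    [0,0,0],
    [0,0,0],
    [0,0,0],
    [0,0,0],
  ],
  claw=[0,0,0,0,0,0,0,0,0,0],
)

```text
time: 14.6
tool_pos: [0.4427, -0.3736, 0.1025]
eef_rot: [[0.962, -0.274, 0.0], [-0.274, -0.962, 0.0], [-0.0, -0.0, -1.0]]
ft_force: [-0.1, 0.4, -1.3]
width: 0.177
```

servo_tool(
  xyz=[
    [0,0,0.005],
    [0,0,0.005],
    [0,0,0.005],
    [0,0,0.005],
    [0,0,0],
    [0,0,0],
    [0,0,0],
    [0,0,0],
    [0,0,0],
    [0,0,0],
  ],
  twist=[
    [0,0,0],
    [0,0,0],
    [0,0,0],
    [0,0,0],
    [0,0,0],
    [0,0,0],
    [0,0,0],
    [0,0,0],
    [0,0,0],
    [0,0,0],
  ],
  claw=[0,0,0,0,0,0,0,0,0,0],
)

```text
time: 15.43
tool_pos: [0.4427, -0.3736, 0.1001]
eef_rot: [[0.962, -0.274, 0.0], [-0.274, -0.962, -0.0], [0.0, 0.0, -1.0]]
ft_force: [-0.9, 0.7, -1.7]
width: 0.179
```

servo_tool(
  xyz=[
    [0,0,0.005],
    [0,0,0.004],
    [0,0,0.004],
    [0,0,0],
    [0,0,0],
    [0,0,0],
    [0,0,0],
    [0,0,0],
    [0,0,0],
    [0,0,0],
  ],
  twist=[
    [0,0,0],
    [0,0,0],
    [0,0,0],
    [0,0,0],
    [0,0,0],
    [0,0,0],
    [0,0,0],
    [0,0,0],
    [0,0,0],
    [0,0,0],
  ],
  claw=[0,0,0,0,0,0,0,0,0,0],
)

```text
time: 16.27
tool_pos: [0.4428, -0.3736, 0.099]
eef_rot: [[0.962, -0.274, 0.0], [-0.274, -0.962, -0.0], [0.0, 0.0, -1.0]]
ft_force: [-2.9, 1.4, 5.0]
width: 0.177
```

servo_tool(
  xyz=[
    [0,0,-0.004],
    [0,0,0],
    [0,0,0],
    [0,0,0],
    [0,0,0],
    [0,0,0],
    [0,0,0],
    [0,0,0],
    [0,0,0],
    [0,0,0],
  ],
  twist=[
    [0,0,0],
    [0,0,0],
    [0,0,0],
    [0,0,0],
    [0,0,0],
    [0,0,0],
    [0,0,0],
    [0,0,0],
    [0,0,0],
    [0,0,0],
  ],
  claw=[0.17,0.19,0.21,0.24,0.28,0.32,0.36,0.4,0.42,0.42],
)

```text
time: 17.1
tool_pos: [0.4427, -0.3735, 0.0989]
eef_rot: [[0.962, -0.274, -0.0], [-0.274, -0.962, 0.0], [-0.0, -0.0, -1.0]]
ft_force: [-0.3, -1.0, -0.0]
width: 0.42
```

servo_tool(
  xyz=[
    [0,0,0],
    [0,0,0],
    [0,0,-0.05],
    [0,0,-0.08],
    [0,0,-0.12],
    [0,0,-0.15],
    [0,0,-0.15],
    [0,0,-0.15],
    [0,0,-0.15],
    [0,0,-0.15],
  ],
  twist=[
    [0,0,0],
    [0,0,0],
    [0,0,0],
    [0,0,0],
    [0,0,0],
    [0,0,0],
    [0,0,0],
    [0,0,0],
    [0,0,0],
    [0,0,0],
  ],
  claw=[0.42,0.42,0.42,0.42,0.42,0.42,0.42,0.42,0.42,0.42],
)

```text
time: 17.93
tool_pos: [0.4427, -0.3736, 0.2217]
eef_rot: [[0.962, -0.274, 0.001], [-0.274, -0.962, -0.001], [0.001, 0.001, -1.0]]
ft_force: [-0.4, -0.3, 0.0]
width: 0.418
```

Run:
```python
from h import *
s=arm.get_state();print(s["tool_pos"],s["ft_force"],s["time"])
c,f,im,d=look("wrist",["cup","cup_hook","tank_notch"]);cv2.imwrite("pics/wrist5.png",im)
c,f,im2,d=look("side",["tank_notch","cup_hook","cup","cover_lip"])
cv2.imwrite("pics/both5.png",np.vstack([cv2.resize(im[60:360,100:500],(400,300)),cv2.resize(im2[150:280,230:400],(400,300),interpolation=cv2.INTER_CUBIC)]))
a=np.radians(-15.6);P=cloud(c,f,d);x,y,z=P[...,0]-.5375,P[...,1]+.398,P[...,2]
X=x*np.cos(a)+y*np.sin(a);Y=-x*np.sin(a)+y*np.cos(a)
m=(abs(Y)<.06)&(z>.094)&(z<.104)&(X>.1)&(X<.3);print("cover far",np.percentile(X[m],99))
```

```text
[ 0.44268003 -0.37356294  0.22168573] [-0.36864574 -0.30995842  0.03367113] 17.9333
wrist place_of cup 0.8 [ 0.452  -0.6118  0.0012] [482. 113.]
wrist place_of cup 0.73 [ 0.4785 -0.3825  0.0179] [274. 150.]
wrist place_of cup 0.43 [ 5.332e-01 -3.960e-01  2.000e-04] [272.  95.]
wrist place_of cup_hook 0.93 [ 0.439  -0.3727  0.0872] [275. 204.]
wrist place_of cup_hook 0.87 [ 0.4342 -0.5759  0.0671] [489. 145.]
wrist place_of tank_notch 0.6 [ 0.4389 -0.375   0.0815] [277. 202.]
side place_of tank_notch 0.75 [ 0.4413 -0.37    0.0863] [290. 223.]
side place_of cup_hook 0.95 [ 0.4367 -0.5706  0.0709] [320. 289.]
side place_of cup_hook 0.49 [ 0.4435 -0.3736  0.0849] [292. 224.]
side place_of cup 0.94 [ 0.4488 -0.6054 -0.0009] [330. 325.]
side place_of cover_lip 0.62 [ 0.5633 -0.4055  0.1111] [347. 214.]
cover far 0.22857059381753642
```

View pics/both5.png

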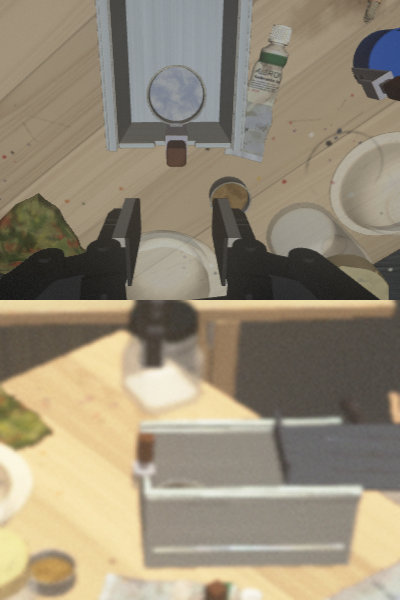

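The picture shows the cup hanging inside the tank, with its hook in the notch (crop pixel about 176,145), the grip upright and the gripper clear of it. The cover is still open.

```bash
python3 -c "
from rig import arm
print(arm.finish_job())"
```

```text
the job is handed in; nothing more can be done
None
```

I pushed the cover open to its stop, then hung the silver cup upright by its hook in the notch of the end wall. The gripper then let go and moved clear, and I handed the job in at about 18 s of the 61 s allowed.

**Cover:** It met its stop at about 30 N. The side depth picture put the cover's far edge 0.229–0.230 m from the tank's centre. That is about 0.13 m open, both after the push and after the cup was hung.

**Cup:**
- The hook met the notch at the height I had worked out, with about 5 N of contact before release.
- Afterwards the wrist network put the hook at z = 0.087 and the cup's underside at z = 0.018. That matches a cup hanging in the notch almost without lean.
- In the last picture the tin is inside the tank and the grip stands upright.

**Disagreements:** The networks' notch and hook positions differed by up to about 5 mm between cameras. I placed the cup by the rail, wall and tin positions from the depth pictures instead.

**Not measured:** I did not re-measure the jar, plain tin and tube at the end. I planned the paths clear of them and felt no unexpected contact.

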